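# Bring round and load the blue control vial

### The arm

A 6-joint arm with a two-finger parallel gripper is mounted at the origin on the work surface. World frame = base frame: x ahead of the robot, y to its left, z up, the work surface at z = 0. Lengths are in m, angles in degrees, forces in N, time in s.
With the tool pointing down it reaches from about 0.4 to 0.825 m from the base axis. Payload 7 kg.
Tool frame: the origin (TCP) lies on the centre line of the jaws, within the pads' length; the fingertips stand 8 mm ahead of it and the grasp point (between the pads) lies 11 mm behind it; z points along the fingers, y is the line along which they close (so a half turn about z gives the same grasp; the last joint's range is limited). The gripper opens to 88 mm and grips with 3 to 60 N. Pads are 19 mm wide; open, the fingers measure 130 mm over their backs; the gripper's body (78 mm by 193 mm) begins 47 mm behind the grasp point.
Start: joints at [-52.764, 20.546, 0.682, 0, -70.136, -16.507], TCP at [0.239, -0.631, 0.235] pointing down, gripper open.
Joint ranges: [-176.03, 176.03], [-82.01, 121.73], [-58.28, 71.71], [-173.87, 95.51], [-174.79, -0.11], [-173.66, 173.66]. Speed limits (degrees/s): [136.94, 136.94, 172.46, 180, 180, 180].

### API

Orientations are given as [roll, pitch, yaw] about the fixed x, y, z axes, in that order (R = Rz(yaw) Ry(pitch) Rx(roll)).
In Python, from plant import ctrl, vision gives the robot as it stands. The module is installed in compiled form; this text tells all that it offers.
- The arm moves only by the tool move_arm, never from a script. Its argument "moves" is one flat list of numbers, 7 for each row, row after row: the finger opening in cm, from 0 to 8.76, then the shift along the tool's x, y, z in cm, then the turn, a rotation vector about the tool's x, y, z in rad. A call has 1 to 8 rows; each row shifts and turns the commanded pose from where the row before left it, along the tool's axes as they then stand; what a row does not reach is not made up. A row lasts 1/10 s, in which the tool goes at most 50 mm and 8.59 degrees, less where a joint would pass 70% of its speed; a pose out of reach is approached as far as the arm can. A call with a gripper value outside its range is refused whole. The fingers move at their own pace and stop on an object; the grip force is fixed at half the most. Time passes only in rows, so rows that do not move let the fingers close. It gives the time, the measured TCP pose, the force, the opening and the grip force at its end, in the units of the state.
- ctrl.get_obs(): the state, without advancing time (a new reading comes with each control period).
- vision.snapshot(name): name is "side" or "top"; returns (picture, depth): 480x640x3 uint8, red, green, blue; 480x640 float32, m along the optical axis (not along the pixel's ray), 0 where there is no reading.
- vision.camera_model(name): a dict with "vertical_fov" (degrees; the focal length in pixels is half the picture's height over the tangent of half this angle, whatever the lens; pixels are square), "cx", "cy" (the principal point, pixels), "D" ([k1, k2, p1, p2, k3] as OpenCV has them; the pictures are not rectified), "cam_to_world" (4x4, takes a point from camera to world coordinates). Camera axes: x right, y down, z forward; pixel columns grow to the right and rows downward; lengths in m; the calibration is good to about 2 mm. A picture is of the moment at which its call begins. camera_model takes no time and is no camera call.
- ctrl.close_job(): hands the job in; it is judged then, once.
The state is a dict: "clock": time; "joint_pos": joint angles; "qvel": joint speeds; "tau": joint torques, N m; "tool_pos": TCP position; "orientation": TCP orientation; "force": force on the tool from outside, world axes, zero at the start; "moment": the same for the moment, N m; "opening": finger opening in m; "gripper_force": force on a finger pad.
Only numpy, scipy, OpenCV 4.12 (cv2) and the standard library are available. Lean on these libraries where they do the work, as an engineer would, in place of code of your own. Each camera call takes 0.05 s, during which the arm holds its last target. There are 200 camera calls.

### The job

Turn the revolving vial store by its orange knob until the blue-capped vial has come out from under the clear cover and stands at the middle of the open bay in front. Then lift that vial out and set it upright in the pocket of the black adaptor block, fully down on the pocket's floor; set it down gently, do not let it drop in, and leave it there.

Things in the scene. Friction and masses are not known exactly. Their poses are not given: they have to be found in the camera images.
- knob (a point): Middle of the orange bar knob on the turntable's upright axis: 52 mm long along its own x, 16 mm thick along y, its top and foot at z 175 and 133 mm. Pinch across the 16 mm; the turntable (260 mm wide, five white cups 72 degrees apart, 100 mm off axis) turns with it, either way, lightly, and stays where left. Origin z 154 mm; black disc and cover below it reach z 135 mm.
- vial_blue: Vial with the blue cap, loose in one cup of the turntable (other caps: white, red, yellow, green); at the start 60 to 85 degrees of turn from the bay, on either side. 75 mm tall, body 28 mm across, cap 30 mm across from 50 to 75 mm above the foot, about 40 g. Origin: centre of its foot, z up; the foot is at z 35 mm in its cup, cup rim at z 71 mm. Pick by the cap from above.
- bay (a point): Middle of the open bay, fixed: where a vial's foot (z 35 mm) stands when its cup is fully round at the front of the store. Its +x points level to the turntable's axis, 100 mm away; z is up. The fixed clear cover (top at z 127 mm) begins 43 mm from here towards the axis, its edge along y, and is over the other cups; to pick here, keep the open fingers in line with y.
- adaptor: Black block 56 mm square and 30 mm high on a thin aluminium plate, fixed to the table, with one square open pocket: inside 44 mm, floor 6 mm above the table. Origin at the centre of its underside, x and y along its sides, z up.

How it is judged:
By the outcome, as a careful person would: the job done as asked, in the order asked, and still so for the second after the job is handed in, with the robot touching nothing.
It also fails if it takes over 51 s, if anything falls off the work surface, if the arm or the gripper's body presses on something with over 40 N, if the wrist force passes 120 N, or if a joint passes its speed limit or range.

## Working session

There is one attempt and no reset: what is moved stays moved. The work goes in short steps, Python scripts to look and compute and a tool call to move; the robot and the scene stay as the last step left them, time stands still between calls to the robot, and variables do not carry over. Pictures are saved under pics/ and viewed, at most 12 in all, crops included, and the job is handed in when it is done.

Besides the shell and the picture viewer there is one more tool, called after "Emit:" by a JSON object that holds its "name" and its "arguments", one argument or row to a line. move_arm: Moves the arm, as the interface text tells. Its arguments: {"type":"object","properties":{"moves":{"type":"array"}},"required":["moves"]}

```bash
mkdir -p pics
cat > h.py <<'E'
import numpy as np, cv2
from plant import ctrl, vision
def cam(n):
    m=vision.camera_model(n); f=240/np.tan(np.radians(m["vertical_fov"])/2)
    K=np.array([[f,0,m["cx"]],[0,f,m["cy"]],[0,0,1]]); return K,np.array(m["D"],float),np.array(m["cam_to_world"])
def ray(n,uv):
    K,D,T=cam(n); p=cv2.undistortPoints(np.array(uv,float).reshape(-1,1,2),K,D)[:,0]
    d=np.c_[p,np.ones(len(p))]@T[:3,:3].T; return T[:3,3],d
def onz(n,uv,z):
    o,d=ray(n,uv); return o+d*((z-o[2])/d[:,2])[:,None]
def cloud(n,depth):
    v,u=np.mgrid[:480,:640]; o,d=ray(n,np.c_[u.ravel(),v.ravel()])
    P=o+d*depth.reshape(-1,1); P[depth.ravel()==0]=np.nan
    return P.reshape(480,640,3)
def snap(n,tag):
    im,de=vision.snapshot(n); cv2.imwrite(f"pics/{n}_{tag}.png",im[:,:,::-1]); np.save(f"pics/{n}_{tag}.npy",de); return im,de
E
python3 - <<'E'
from h import *
for n in("top","side"):
    snap(n,"0"); K,D,T=cam(n); print(n,K[0],D,T.round(3))
print(ctrl.get_obs())
E
```

```text
top [507.39406853   0.         309.86891946] [-0.10356888  0.          0.          0.          0.        ] [[ 0.024 -0.993  0.12   0.438]
 [-0.999 -0.026 -0.021  0.023]
 [ 0.024 -0.119 -0.993  0.792]
 [ 0.     0.     0.     1.   ]]
side [524.49914374   0.         318.12490968] [-0.10386161  0.          0.          0.          0.        ] [[-0.906 -0.257  0.337  0.293]
 [-0.423  0.534 -0.732  0.524]
 [ 0.008 -0.805 -0.593  0.549]
 [ 0.     0.     0.     1.   ]]
{'clock': 0.1, 'joint_pos': array([-5.27631913e+01,  2.05895673e+01,  6.39927398e-01, -1.68431822e-02,
       -7.01354634e+01, -1.65100586e+01]), 'qvel': array([ 0.08845283, -0.12827081,  0.06933825,  0.06097366, -0.04551591,
        0.05775316]), 'tau': array([-1.51843884e-03, -5.84162557e+01,  2.93753690e+01,  7.01556444e+00,
        1.01882775e-02, -4.59843875e-05]), 'tool_pos': array([ 0.23875337, -0.63092441,  0.2337008 ]), 'orientation': array([ 1.79913905e+02, -9.00548766e-03, -1.59278978e+02]), 'force': array([ 1.11507823, -0.11804541, -0.19007126]), 'moment': array([-0.03864555,  0.01642865, -0.03705591]), 'gripper_force': 0.0, 'opening': 0.08776312549117705}
```

View pics/top_0.png

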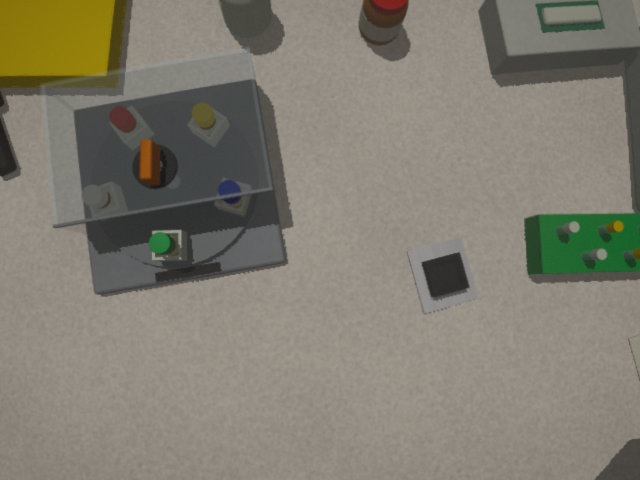

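View pics/side_0.png

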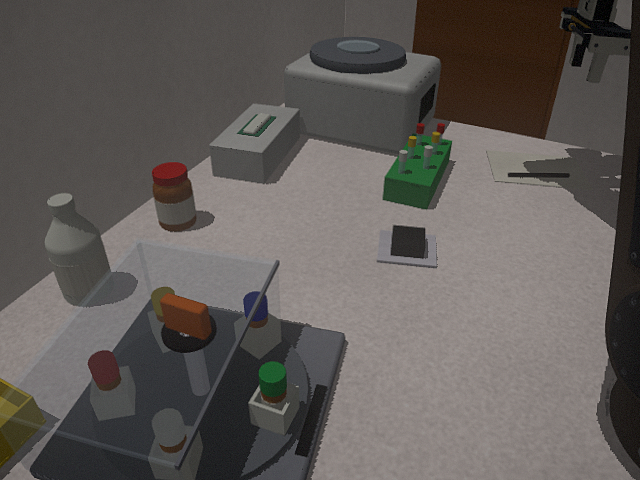

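The top view shows the orange knob at (150,163), the blue cap at (230,192) under the cover, the green cap near the bay at (163,243), and the adaptor at (445,275). The side view agrees: knob (186,316), blue cap (256,306), adaptor (408,243).

```bash
cat > meas.py <<'E'
from h import *
R={'knob':((5,15),120,80),'blue':((112,130),120,50),'green':((50,75),150,50),'yellow':((20,30),100,60),'red':((0,4),100,60)}
def blob(im,c,roi):
    (a,b),s,v=R[c]; h=cv2.cvtColor(im,cv2.COLOR_RGB2HSV)
    m=cv2.inRange(h,(a,s,v),(b,255,255)); k=np.zeros_like(m); x0,y0,x1,y1=roi; k[y0:y1,x0:x1]=m[y0:y1,x0:x1]
    n,l,st,ce=cv2.connectedComponentsWithStats(k); i=1+np.argmax(st[1:,4]); return (l==i),st[i],ce[i]
E
python3 - <<'E'
from meas import *
im=cv2.imread("pics/top_0.png")[:,:,::-1].copy(); de=np.load("pics/top_0.npy"); P=cloud("top",de)
np.set_printoptions(precision=4,suppress=True)
for c in R:
    m,st,ce=blob(im,c,(50,80,290,290)); q=P[m]; q=q[~np.isnan(q[:,0])]
    print(c,st,ce,'z pct',np.percentile(q[:,2],[2,50,98]) if len(q) else None, 'med',np.median(q,0))
    zt=.175 if c=='knob' else .11
    t=m&(abs(P[:,:,2]-zt)<.006)
    if t.sum()>20:
        v,u=np.nonzero(t); w=onz("top",np.c_[u,v],zt)[:,:2].astype(np.float32); print('  top',t.sum(),w.mean(0),cv2.minAreaRect(w),cv2.minEnclosingCircle(w))
# dark base plate & adaptor
g=im.max(2); 
for n,roi,thr in(('pocket',(405,235,480,315),70),('base',(60,200,300,300),110)):
    x0,y0,x1,y1=roi; m=np.zeros(g.shape,np.uint8); m[y0:y1,x0:x1]=(g[y0:y1,x0:x1]<thr)
    cs,_=cv2.findContours(m,0,1); c=max(cs,key=cv2.contourArea); r=cv2.minAreaRect(c); print(n,cv2.contourArea(c),r)
    bx=cv2.boxPoints(r); print(bx, 'z', np.nanpercentile(P[m>0][:,2],[2,25,50,75,98]))
print('plate z',P[245:310:5,415:475:6,2])
for nm,p in(('base edge',[(110,284),(140,280),(170,277),(230,266),(260,261),(265,230),(275,250)]),('strip',[(188,272)])):
    for u,v in p: print(nm,(u,v),P[v,u],im[v,u])
big=cv2.resize(im[190:330,60:300],None,fx=3.3,fy=3.3,interpolation=cv2.INTER_CUBIC); b2=cv2.resize(im[230:320,400:490],None,fx=5,fy=5,interpolation=cv2.INTER_CUBIC)
cv2.imwrite("pics/c1.png",big[:,:,::-1]); 
o=np.zeros((462+0,0,3)); cv2.imwrite("pics/c2.png",b2[:,:,::-1])
E
```

```text
knob [140 139  13  41 473] [145.6237 158.6617] z pct [0.172  0.175  0.1773] med [0.588  0.2168 0.175 ]
  top 469 [0.5874 0.2169] ((0.5871049761772156, 0.2163841724395752), (0.051548611372709274, 0.015307188965380192), 4.093854904174805) ((0.5870280265808105, 0.21636492013931274), 0.02605254016816616)
blue [219 181  20  14 201] [227.8159 187.4129] z pct [0.1249 0.1274 0.1296] med [0.5617 0.1187 0.1274]
green [149 233  22  20 326] [159.4755 242.5521] z pct [0.1074 0.1102 0.1126] med [0.4878 0.2108 0.1102]
  top 324 [0.4875 0.2107] ((0.48771992325782776, 0.21046927571296692), (0.026416506618261337, 0.027823638170957565), 28.27606773376465) ((0.4884762167930603, 0.21080635488033295), 0.014513255096971989)
yellow [192 103  23  25 420] [203.0238 115.0476] z pct [0.125  0.1272 0.1293] med [0.6616 0.1573 0.1272]
red [110 107  24  23 393] [121.084  117.8804] z pct [0.1248 0.1272 0.1294] med [0.6554 0.2706 0.1272]
pocket 1366.5 ((444.9341125488281, 274.9627380371094), (37.25602722167969, 39.07600784301758), 74.47589111328125)
[[421.1232 262.2435]
 [458.7737 251.7851]
 [468.745  287.6819]
 [431
[... 1061 characters left out ...]
 [-0.001   0.0058  0.0035  0.0235  0.0289  0.0053  0.0064  0.0071  0.0069
   0.0072]
 [-0.001   0.0073  0.0034  0.0063  0.0036  0.007   0.0058  0.0042  0.0049
   0.0057]
 [ 0.0006  0.0047  0.0046  0.0068  0.0062  0.0073  0.0071  0.0005  0.0013
   0.0008]]
base edge (110, 284) [0.4285 0.3089 0.0194] [96 97 96]
base edge (140, 280) [0.4361 0.2625 0.0199] [96 97 98]
base edge (170, 277) [0.4421 0.216  0.0223] [49 49 45]
base edge (230, 266) [0.4613 0.1253 0.0238] [97 98 98]
base edge (260, 261) [0.4702 0.0805 0.0201] [100 101 101]
base edge (265, 230) [0.5176 0.0745 0.0208] [100 101 101]
base edge (275, 250) [0.4873 0.0582 0.0224] [102 103 104]
strip (188, 272) [0.4505 0.189  0.0215] [38 38 36]
```

View pics/c1.png

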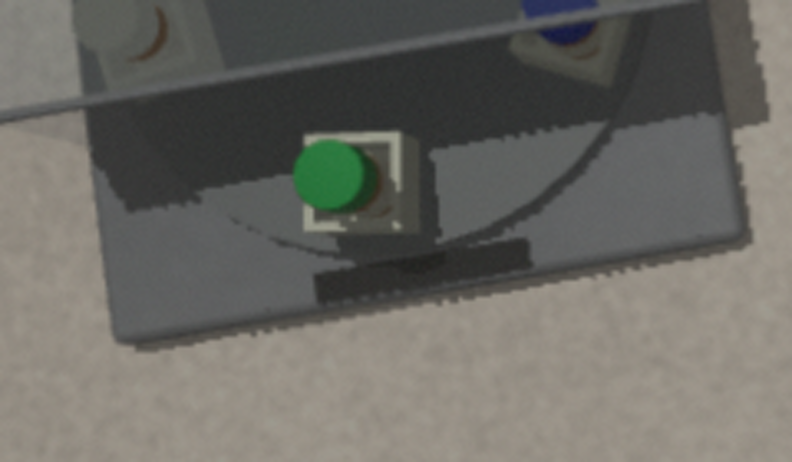

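View pics/c2.png

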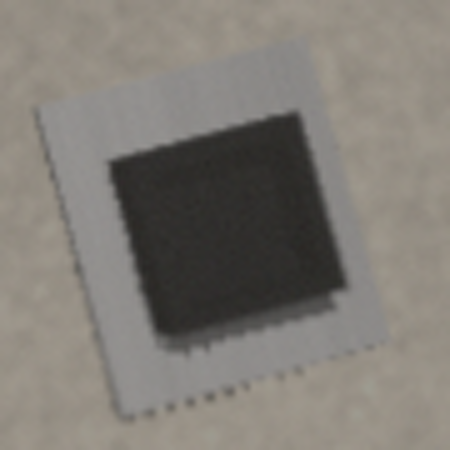

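Crop 1: the store's front edge runs (96,294)-(286,262) with the slot mark centred near (188,272), and green sits left of bay centre. Crop 2: the block's top outline is clear at about (422,262), (460,252), (469,288), (431,297).

Run:
```python
from meas import *
np.set_printoptions(precision=4,suppress=True)
im={n:cv2.imread(f"pics/{n}_0.png")[:,:,::-1].copy() for n in("top","side")}; P={n:cloud(n,np.load(f"pics/{n}_0.npy")) for n in im}
A=onz("top",[(145.6,158.7)],.175)[0]
for c in('blue','yellow','red','green'):
    m,st,ce=blob(im['top'],c,(50,80,290,290)); v,u=np.nonzero(m); w=onz("top",np.c_[u,v],.11)[:,:2].astype(np.float32)
    C=np.array(cv2.minEnclosingCircle(w)[0]); d=C-A[:2]; print(c,C,w.mean(0),cv2.minAreaRect(w)[1],'r',np.hypot(*d),'ang',np.degrees(np.arctan2(d[1],d[0])))
# front edge & bay
e=onz("top",[(95.8,293.9),(285.8,262.1)],.0205); s=onz("top",[(60+423/3.3,190+271/3.3)],.0205)[0]
t=e[1]-e[0]; print('edge',e,'len',np.linalg.norm(t),'yaw of edge',np.degrees(np.arctan2(t[1],t[0])), 'edge mid',e.mean(0),'strip',s)
x=np.array([-t[1],t[0]])/np.hypot(*t[:2]); x=x*np.sign(x[0]); print('x dir',x,'ang',np.degrees(np.arctan2(x[1],x[0])),'bay',A[:2]-.1*x,'dir strip->axis',np.degrees(np.arctan2(*(A[:2]-s[:2])[::-1])))
for n in im:
    Q=P[n]; k=(Q[:,:,2]>.172)&(Q[:,:,2]<.178)&(abs(Q[:,:,0]-A[0])<.04)&(abs(Q[:,:,1]-A[1])<.04); w=Q[k][:,:2].astype(np.float32); print(n,'knob',len(w),cv2.minAreaRect(w))
    k=(Q[:,:,2]>.02)&(Q[:,:,2]<.036)&(abs(Q[:,:,0]-.47)<.1)&(abs(Q[:,:,1]+.17)<.1);w=Q[k][:,:2].astype(np.float32); print('adap cnt',len(w),np.median(w,0),cv2.minAreaRect(w))
    k=(Q[:,:,2]>.106)&(Q[:,:,2]<.114)&(np.hypot(Q[:,:,0]-.488,Q[:,:,1]-.211)<.025); w=Q[k][:,:2].astype(np.float32); print('green',len(w),cv2.minEnclosingCircle(w))
c=np.array([(110,160),(300,112),(346,290),(157,335)])/5+[400,230]; w=onz("top",c,.03); print('block',w[:,:2],w.mean(0),np.linalg.norm(np.roll(w,1,0)-w,axis=1),cv2.minAreaRect(w[:,:2].astype(np.float32)))
```

```text
blue [0.5629 0.1204] [0.5655 0.1213] (0.01666753552854061, 0.026456594467163086) r 0.09951728670693266 ang -104.18904977840671
yellow [0.667  0.1613] [0.6674 0.1609] (0.03677191957831383, 0.027438383549451828) r 0.0972246062220707 ang -34.86253131838626
red [0.661  0.2763] [0.6611 0.2768] (0.037220798432826996, 0.025776907801628113) r 0.09474956534503409 ang 38.859127410216615
green [0.4885 0.2108] [0.4875 0.2107] (0.026416506618261337, 0.027823638170957565) r 0.09895609643782263 ang -176.48045147027028
edge [[0.4128 0.3299 0.0205]
 [0.4695 0.0413 0.0205]] len 0.294086452250106 yaw of edge -78.87937660488892 edge mid [0.4411 0.1856 0.0205] strip [0.4503 0.189  0.0205]
x dir [0.9812 0.1929] ang 11.120623395111078 bay [0.4891 0.1976] dir strip->axis 11.51551316530699
top knob 480 ((0.5874428153038025, 0.2170187383890152), (0.05209503695368767, 0.01557475607842207), 4.410382270812988)
adap cnt 643 [ 0.4556 -0.2031] ((0.4558217227458954, -0.20341099798679352), (0.05697828531265259, 0.05811271071434021), 15.560050010681152)
green 390 ((0.4876959025859833, 0.2111072987318039), 0.015297450125217438)
side knob 542 ((0.5882368087768555, 0.21955356001853943), (0.05201036483049393, 0.01727261021733284), 3.113550901412964)
adap cnt 552 [ 0.4571 -0.1929] ((0.45835310220718384, -0.20147523283958435), (0.056299008429050446, 0.061976511031389236), 16.920019149780273)
green 517 ((0.4887109398841858, 0.21429456770420074), 0.01585126295685768)
block [[ 0.474  -0.1651]
 [ 0.4899 -0.2242]
 [ 0.436  -0.2382]
 [ 0.4215 -0.1796]] [ 0.4554 -0.2018  0.03  ] [0.0545 0.0612 0.0557 0.0604] ((0.4552375376224518, -0.20161136984825134), (0.05571969971060753, 0.061210181564092636), 14.591681480407715)
```

```bash
cat > plan.py <<'E'
import sys, numpy as np
from scipy.spatial.transform import Rotation as R
from plant import ctrl
def plan(xyz,yaw,n,op,show=True):
    "rows that take the tool from the measured pose to xyz, pointing down at yaw, in n equal rows"
    o=ctrl.get_obs(); p=np.array(o['tool_pos']); r=R.from_euler('xyz',o['orientation'],degrees=True); print(round(o['clock'],2),p.round(4),np.round(o['orientation'],2),np.round(o['force'],1),round(o['opening'],4))
    y0=o['orientation'][2]; g=R.from_euler('xyz',[180,0,yaw],degrees=True); rv=(r.inv()*g).as_rotvec()
    if n*.15<abs(rv).max(): print('too few rows',rv)
    for i in range(n):
        s=np.round(100*r.inv().apply((np.array(xyz)-p)/(n-i)),2); t=np.round((r.inv()*g).as_rotvec()/(n-i),3)
        p=p+r.apply(s/100); r=r*R.from_rotvec(t); print(*[op,*s,*t],sep=', ',end=',\n')
a=[float(x) for x in sys.argv[1:]]; plan(a[:3],a[3],int(a[4]),a[5])
E
python3 plan.py 0.588 0.218 0.26 4 24 6
```

```text
0.1 [ 0.2388 -0.6309  0.2337] [ 1.7991e+02 -1.0000e-02 -1.5928e+02] [ 1.1 -0.1 -0.2] 0.0878
6.0, -2.61, 2.79, -0.11, 0.0, 0.0, -0.119,
6.0, -2.93, 2.46, -0.11, 0.0, 0.0, -0.119,
6.0, -3.2, 2.1, -0.11, 0.0, 0.0, -0.119,
6.0, -3.42, 1.7, -0.11, 0.0, 0.0, -0.119,
6.0, -3.6, 1.29, -0.1, 0.0, 0.0, -0.119,
6.0, -3.73, 0.85, -0.11, -0.0, 0.0, -0.119,
6.0, -3.8, 0.4, -0.1, -0.0, 0.0, -0.119,
6.0, -3.83, -0.05, -0.11, -0.0, 0.0, -0.119,
6.0, -3.79, -0.51, -0.1, -0.0, 0.0, -0.119,
6.0, -3.7, -0.95, -0.11, -0.0, 0.0, -0.119,
6.0, -3.57, -1.39, -0.1, -0.0, 0.0, -0.119,
6.0, -3.37, -1.8, -0.11, -0.0, 0.0, -0.119,
6.0, -3.14, -2.19, -0.1, -0.0, 0.0, -0.118,
6.0, -2.86, -2.54, -0.11, -0.0, 0.0, -0.119,
6.0, -2.54, -2.86, -0.1, -0.0, 0.0, -0.118,
6.0, -2.18, -3.14, -0.11, -0.0, 0.0, -0.119,
6.0, -1.79, -3.38, -0.1, -0.0, 0.0, -0.118,
6.0, -1.38, -3.57, -0.11, -0.0, 0.0, -0.119,
6.0, -0.95, -3.71, -0.1, -0.0, 0.0, -0.118,
6.0, -0.51, -3.79, -0.11, -0.0, 0.0, -0.119,
6.0, -0.05, -3.83, -0.1, -0.0, 0.0, -0.118,
6.0, 0.4, -3.8, -0.11, -0.0, 0.0, -0.119,
6.0, 0.85, -3.73, -0.1, -0.001, 0.0, -0.118,
6.0, 1.28, -3.6, -0.11, -0.0, 0.001, -0.119,
```

Emit:
{"name": "move_arm", "arguments": {
  "moves": [6, -2.6, 2.8, -0.1, 0, 0, -0.119, 6, -2.9, 2.5, -0.1, 0, 0, -0.119, 6, -3.2, 2.1, -0.1, 0, 0, -0.119, 6, -3.4, 1.7, -0.1, 0, 0, -0.119, 6, -3.6, 1.3, -0.1, 0, 0, -0.119, 6, -3.7, 0.85, -0.1, 0, 0, -0.119, 6, -3.8, 0.4, -0.1, 0, 0, -0.119, 6, -3.8, -0.05, -0.1, 0, 0, -0.119]
}}

```text
clock: 0.9
tool_pos: [0.3543, -0.3471, 0.2424]
orientation: [180.0, 0.0, -104.5]
force: [1.3, -0.3, -0.7]
opening: 0.0603
gripper_force: 0.0
```

Emit:
{"name": "move_arm", "arguments": {
  "moves": [6, -3.8, -0.5, -0.1, 0, 0, -0.119, 6, -3.7, -0.95, -0.1, 0, 0, -0.119, 6, -3.6, -1.4, -0.1, 0, 0, -0.119, 6, -3.4, -1.8, -0.1, 0, 0, -0.119, 6, -3.1, -2.2, -0.1, 0, 0, -0.119, 6, -2.9, -2.5, -0.1, 0, 0, -0.119, 6, -2.5, -2.9, -0.1, 0, 0, -0.119, 6, -2.2, -3.1, -0.1, 0, 0, -0.119]
}}

```text
clock: 1.7
tool_pos: [0.4702, -0.0636, 0.2505]
orientation: [-180.0, 0.0, -49.9]
force: [-0.4, -0.5, 0.7]
opening: 0.06
gripper_force: 0.0
```

```bash
python3 plan.py 0.588 0.218 0.22 4 8 6
```

```text
1.7 [ 0.4702 -0.0636  0.2505] [-1.800e+02  1.000e-02 -4.989e+01] [-0.4 -0.5  0.7] 0.06
6.0, -1.74, -3.39, 0.38, -0.0, 0.0, -0.118,
6.0, -1.33, -3.58, 0.38, -0.0, 0.0, -0.118,
6.0, -0.9, -3.71, 0.38, -0.0, 0.0, -0.117,
6.0, -0.46, -3.79, 0.38, -0.0, 0.0, -0.118,
6.0, -0.02, -3.81, 0.38, -0.0, 0.0, -0.117,
6.0, 0.43, -3.79, 0.39, -0.0, 0.0, -0.118,
6.0, 0.88, -3.72, 0.38, -0.0, 0.0, -0.117,
6.0, 1.3, -3.58, 0.39, -0.0, 0.0, -0.118,
```

Emit:
{"name": "move_arm", "arguments": {
  "moves": [6, -1.7, -3.4, 0.4, 0, 0, -0.118, 6, -1.3, -3.6, 0.4, 0, 0, -0.118, 6, -0.9, -3.7, 0.4, 0, 0, -0.118, 6, -0.5, -3.8, 0.4, 0, 0, -0.118, 6, 0, -3.8, 0.4, 0, 0, -0.118, 6, 0.4, -3.8, 0.4, 0, 0, -0.118, 6, 0.9, -3.7, 0.4, 0, 0, -0.118, 6, 1.3, -3.6, 0.3, 0, 0, -0.118]
}}

```text
clock: 2.5
tool_pos: [0.5895, 0.2172, 0.2188]
orientation: [180.0, 0.1, 4.2]
force: [0.2, -0.5, 0.9]
opening: 0.0599
gripper_force: 0.0
```

```bash
python3 plan.py 0.588 0.2175 0.150 4 4 6; python3 -c "
from h import *
snap('side','1')"
```

```text
2.5 [0.5895 0.2172 0.2188] [1.7998e+02 5.0000e-02 4.1900e+00] [ 0.2 -0.5  0.9] 0.0599
6.0, -0.03, -0.01, 1.72, 0.0, 0.0, 0.001,
6.0, -0.04, -0.01, 1.72, 0.0, 0.0, 0.001,
6.0, -0.03, -0.01, 1.72, 0.0, 0.0, 0.001,
6.0, -0.04, -0.02, 1.72, 0.0, 0.001, 0.0,
```

View pics/side_1.png

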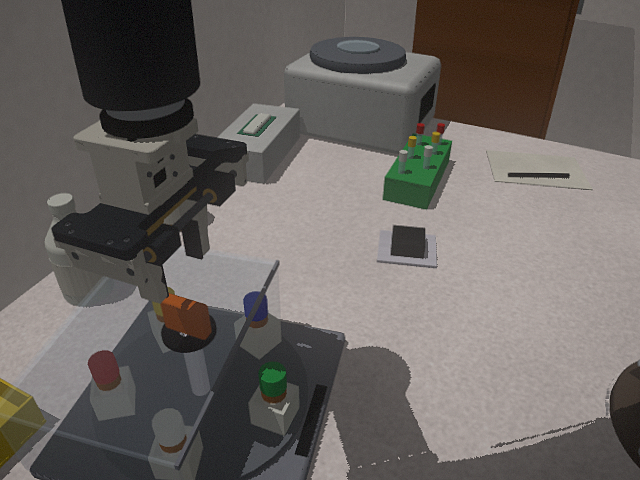

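The open fingers straddle the knob at (186,316) and are in line with it. I'll go down and pinch it.

Emit:
{"name": "move_arm", "arguments": {
  "moves": [6, -0.03, 0, 1.7, 0, 0, 0, 6, -0.03, 0, 1.7, 0, 0, 0, 6, -0.04, -0.02, 1.7, 0, 0, 0, 6, -0.04, -0.02, 1.8, 0, 0, 0, 6, 0, 0, 0, 0, 0, 0, 0, 0, 0, 0, 0, 0, 0, 0, 0, 0, 0, 0, 0, 0, 0, 0, 0, 0, 0, 0, 0]
}}

```text
clock: 3.35
tool_pos: [0.5884, 0.2163, 0.1517]
orientation: [-180.0, -0.1, 3.9]
force: [-0.1, -0.4, 0.3]
opening: 0.0417
gripper_force: 0.0
```

Emit:
{"name": "move_arm", "arguments": {
  "moves": [0, 0, 0, 0, 0, 0, 0, 0, 0, 0, 0, 0, 0, 0, 0, 0, 0, 0, 0, 0, 0]
}}

```text
clock: 3.65
tool_pos: [0.5881, 0.2175, 0.1509]
orientation: [-179.8, -0.1, 3.9]
force: [-8.7, 17.5, 2.9]
opening: 0.0176
gripper_force: 9.2
```

Emit:
{"name": "move_arm", "arguments": {
  "moves": [0, 0, 0, 0, 0, 0, 0, 0, 0, 0, 0, 0, 0, 0, 0, 0, 0, 0, 0, 0, 0]
}}

```text
clock: 3.95
tool_pos: [0.5879, 0.2184, 0.1509]
orientation: [-179.8, -0.1, 3.9]
force: [-3.2, 8.9, 1.5]
opening: 0.0161
gripper_force: 30.0
```

```bash
python3 -c "
from plant import ctrl; o=ctrl.get_obs(); print(o)"
```

```text
{'clock': 3.95, 'joint_pos': array([ 38.11585257,  19.65816215, -12.10401631,  -0.12978819,
       -58.07826452,  55.8990742 ]), 'qvel': array([ 0.09804857, -0.05709823, -0.01074011,  0.03874217, -0.01185995,
        0.00176642]), 'tau': array([-5.96373484e+00, -5.38002419e+01,  2.45459193e+01,  8.41570705e+00,
       -8.52015484e-01,  2.73253309e-02]), 'tool_pos': array([0.58792854, 0.2183792 , 0.15089176]), 'orientation': array([-1.79819204e+02, -7.01979302e-02,  3.94634254e+00]), 'force': array([-3.18583102,  8.90553154,  1.47148599]), 'moment': array([2.87391337, 1.28260682, 0.02040109]), 'gripper_force': 29.955883026123047, 'opening': 0.016068285094276772}
```

Emit:
{"name": "move_arm", "arguments": {
  "moves": [0, 0, -0.15, 0, 0, 0, 0.05, 0, 0, 0, 0, 0, 0, 0.08, 0, 0, 0, 0, 0, 0, 0.08, 0, 0, 0, 0, 0, 0, 0.08, 0, 0, 0, 0, 0, 0, 0.08, 0, 0, 0, 0, 0, 0, 0.08, 0, 0, 0, 0, 0, 0, 0.05, 0, 0, 0, 0, 0, 0, 0]
}}

```text
clock: 4.75
tool_pos: [0.588, 0.2188, 0.1509]
orientation: [-179.9, -0.0, -24.8]
force: [-1.0, 5.0, 0.9]
opening: 0.0159
gripper_force: 30.0
```

```bash
python3 -c "
from plant import ctrl; o=ctrl.get_obs(); print(o)"
```

```text
{'clock': 4.75, 'joint_pos': array([ 3.81802636e+01,  1.96937561e+01, -1.20799806e+01, -5.73333990e-02,
       -5.81271618e+01,  2.70837664e+01]), 'qvel': array([ 0.0076883 ,  0.07652568, -0.03575361,  0.15343908, -0.06662109,
        3.13302193]), 'tau': array([ -3.49403746, -53.59930515,  25.03635049,   7.46669769,
        -0.55971058,  -0.76049577]), 'tool_pos': array([0.58795939, 0.21875204, 0.15089123]), 'orientation': array([-1.79889586e+02, -1.71811495e-03, -2.47662037e+01]), 'force': array([-1.02074734,  5.0193031 ,  0.9176868 ]), 'moment': array([ 1.78413117,  0.72044838, -0.00768473]), 'gripper_force': 29.95323657989502, 'opening': 0.015927170645806375}
```

Emit:
{"name": "move_arm", "arguments": {
  "moves": [0, -0.04, -0.09, 0, 0, 0, 0.06, 0, 0, 0, 0, 0, 0, 0.09, 0, 0, 0, 0, 0, 0, 0.1, 0, 0, 0, 0, 0, 0, 0.1, 0, 0, 0, 0, 0, 0, 0.1, 0, 0, 0, 0, 0, 0, 0.1, 0, 0, 0, 0, 0, 0, 0.07, 0, 0, 0, 0, 0, 0, 0]
}}

```text
clock: 5.55
tool_pos: [0.5882, 0.2191, 0.1509]
orientation: [-179.9, 0.0, -60.2]
force: [-0.5, 3.3, 0.8]
opening: 0.016
gripper_force: 30.0
```

```bash
python3 -c "
from h import *
snap('top','2'); snap('side','2')
o=ctrl.get_obs(); print(o['tool_pos'],o['orientation'],o['force'])"
```

```text
[0.5882449  0.21906969 0.15091981] [-1.79924559e+02  1.47541541e-02 -6.00941805e+01] [0.51103114 4.35777996 2.14601213]
```

View pics/top_2.png

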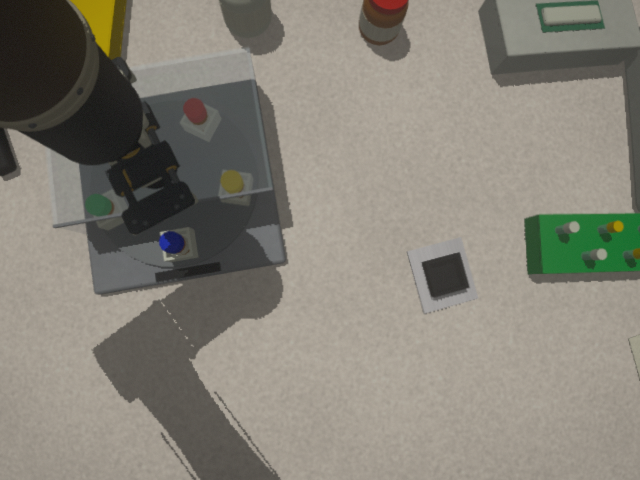

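The blue vial is now out in the open at (172,242), close to the bay. I'll measure how far it is from the bay centre.

```bash
cat > capm.py <<'E'
from meas import *
import sys
def caps(tag):
  A={'top':np.array([.5873,.2168]),'side':np.array([.5882,.2196])}
  for n in("top","side"):
    Q=cloud(n,np.load(f"pics/{n}_{tag}.npy"))
    k=(Q[:,:,2]>.105)&(Q[:,:,2]<.115)&(np.hypot(Q[:,:,0]-.489,Q[:,:,1]-.2)<.03)
    v,u=np.nonzero(k); w=onz(n,np.c_[u,v],.11)[:,:2].astype(np.float32)
    (c,r)=cv2.minEnclosingCircle(w); d=np.array(c)-A[n]; print(n,len(w),np.round(c,4),'r',round(r,4),'mean',w.mean(0).round(4),'dist axis',np.hypot(*d).round(4),'angle',np.degrees(np.arctan2(d[1],d[0])).round(2)%360,'want ~191.2')
caps(sys.argv[1])
E
python3 capm.py 2
python3 - <<'E'
# front edge direction by fit, base plate top z~.0205, from both views
from meas import *
for n in("top","side"):
    Q=cloud(n,np.load(f"pics/{n}_0.npy")); A={'top':np.array([.5873,.2168]),'side':np.array([.5882,.2196])}[n]
    for th in [11.1]:
        x=np.array([np.cos(np.radians(th)),np.sin(np.radians(th))]); y=np.array([-x[1],x[0]])
        L=(Q[:,:,:2]-A)@x; M=(Q[:,:,:2]-A)@y
        k=(Q[:,:,2]>.016)&(Q[:,:,2]<.026)&(abs(M)<.16)&(L<-.05)&(L>-.2)
        b=np.round(M[k]/.004).astype(int); E=[(i*.004,np.percentile(L[k][b==i],1),(b==i).sum()) for i in np.unique(b) if (b==i).sum()>15]
        E=np.array(E); p=np.polyfit(E[:,0],E[:,1],1); 
        for _ in range(3):
            g=abs(E[:,1]-np.polyval(p,E[:,0]))<.003; p=np.polyfit(E[g,0],E[g,1],1)
        print(n,'bins',g.sum(),len(E),'dir',th-np.degrees(np.arctan(p[0])),'dist edge',p[1],'M range',E[g,0].min(),E[g,0].max())
        k=(Q[:,:,2]>.122)&(Q[:,:,2]<.133)&(L<-.02)&(L>-.12)&(abs(M)<.15); print(' cover pts L',k.sum(),np.percentile(L[k],[1,5,50]))
E
```

```text
top 370 [0.4898 0.1965] r 0.0152 mean [0.4894 0.1968] dist axis 0.0996 angle 191.76 want ~191.2
side 510 [0.4893 0.2007] r 0.0163 mean [0.4895 0.201 ] dist axis 0.1007 angle 190.81 want ~191.2
top bins 74 75 dir 11.262255247184031 dist edge -0.14819740502944004 M range -0.14400000000000002 0.148
 cover pts L 5881 [-0.05644045 -0.05547425 -0.03917952]
side bins 57 60 dir 11.410994981772133 dist edge -0.14886733692347462 M range -0.148 0.076
 cover pts L 7730 [-0.05708847 -0.05646982 -0.03988537]
```

Emit:
{"name": "move_arm", "arguments": {
  "moves": [5.5, 0, 0, 0, 0, 0, 0, 5.5, 0, 0, 0, 0, 0, 0, 5.5, 0, 0, 0, 0, 0, 0, 5.5, 0, 0, -1, 0, 0, 0, 5.5, 0, 0, -2, 0, 0, 0, 5.5, 0, 0, -2, 0, 0, 0, 5.5, 0, 0, -2, 0, 0, 0, 5.5, 0, 0, 0, 0, 0, 0]
}}

```text
clock: 6.45
tool_pos: [0.5894, 0.219, 0.2247]
orientation: [-179.7, -0.0, -60.2]
force: [-0.8, -0.2, 0.5]
opening: 0.0547
gripper_force: 0.0
```

```bash
python3 -c "
from h import *
snap('side','3')"; python3 capm.py 3 2>&1|tail -2; cp pics/top_2.npy pics/top_3.npy; python3 capm.py 3;python3 plan.py 0.4893 0.2000 0.2 11.3 10 5.5
```

```text
~~~~^^^^^^^^^^^^^^^^^^^^^^^
FileNotFoundError: [Errno 2] No such file or directory: 'pics/top_3.npy'
top 370 [0.4898 0.1965] r 0.0152 mean [0.4894 0.1968] dist axis 0.0996 angle 191.76 want ~191.2
side 501 [0.4883 0.2003] r 0.0166 mean [0.4895 0.2008] dist axis 0.1017 angle 190.94 want ~191.2
6.5 [0.5886 0.2188 0.2228] [-1.798e+02  1.000e-02 -6.025e+01] [-0.6  0.2 -1. ] 0.0547
5.5, -0.33, 0.96, 0.23, -0.0, -0.0, -0.125,
5.5, -0.45, 0.91, 0.22, -0.0, -0.0, -0.125,
5.5, -0.55, 0.84, 0.23, -0.0, -0.0, -0.125,
5.5, -0.66, 0.77, 0.22, -0.0, -0.0, -0.125,
5.5, -0.75, 0.68, 0.23, -0.0, -0.0, -0.125,
5.5, -0.83, 0.58, 0.22, -0.0, -0.001, -0.125,
5.5, -0.89, 0.48, 0.23, -0.001, -0.0, -0.125,
5.5, -0.94, 0.36, 0.23, -0.0, -0.001, -0.125,
5.5, -0.98, 0.24, 0.22, -0.001, -0.0, -0.124,
5.5, -1.01, 0.12, 0.23, -0.0, -0.001, -0.125,
```

Emit:
{"name": "move_arm", "arguments": {
  "moves": [5.5, -0.3, 1, 0.1, 0, 0, -0.125, 5.5, -0.45, 0.9, 0.1, 0, 0, -0.125, 5.5, -0.55, 0.85, 0.1, 0, 0, -0.125, 5.5, -0.65, 0.75, 0.1, 0, 0, -0.125, 5.5, -0.75, 0.7, 0.1, 0, 0, -0.125, 5.5, -0.85, 0.6, 0.1, 0, 0, -0.125, 5.5, -0.9, 0.5, 0.1, 0, 0, -0.125, 5.5, -0.95, 0.35, 0.1, 0, 0, -0.125]
}}

```text
clock: 7.3
tool_pos: [0.507, 0.2023, 0.212]
orientation: [180.0, 0.1, -2.7]
force: [-0.9, 0.5, -0.5]
opening: 0.0554
gripper_force: 0.0
```

Emit:
{"name": "move_arm", "arguments": {
  "moves": [5.5, -1, 0.25, 0.1, 0, 0, -0.125, 5.5, -1, 0.1, 0.1, 0, 0, -0.125, 5.5, 0, 0, 0, 0, 0, 0]
}}

```text
clock: 7.6
tool_pos: [0.4865, 0.1985, 0.2103]
orientation: [180.0, 0.1, 11.5]
force: [0.2, 0.9, -0.1]
opening: 0.055
gripper_force: 0.0
```

```bash
python3 plan.py 0.4893 0.2000 0.0885 11.3 8 5.5
```

```text
7.6 [0.4865 0.1985 0.2103] [1.7999e+02 6.0000e-02 1.1480e+01] [ 0.2  0.9 -0.1] 0.055
5.5, 0.04, -0.01, 1.52, 0.0, 0.0, 0.0,
5.5, 0.04, -0.01, 1.52, 0.0, 0.0, 0.0,
5.5, 0.04, -0.01, 1.52, 0.0, 0.0, 0.001,
5.5, 0.04, -0.01, 1.52, 0.0, 0.0, 0.0,
5.5, 0.04, -0.01, 1.52, 0.0, 0.0, 0.001,
5.5, 0.04, -0.01, 1.53, 0.0, 0.0, 0.0,
5.5, 0.04, -0.02, 1.52, 0.0, 0.001, 0.001,
5.5, 0.03, -0.01, 1.53, 0.0, 0.0, 0.0,
```

Emit:
{"name": "move_arm", "arguments": {
  "moves": [5.5, 0.1, -0.05, 1.5, 0, 0, 0, 5.5, 0.1, -0.05, 1.5, 0, 0, 0, 5.5, 0.1, 0, 1.5, 0, 0, 0, 5.5, 0, 0, 1.5, 0, 0, 0, 5.5, 0, 0, 1.5, 0, 0, 0, 5.5, 0, 0, 1.5, 0, 0, 0, 5.5, 0, 0, 1.5, 0, 0, 0, 5.5, 0, 0, 1.6, 0, 0, 0]
}}

```text
clock: 8.4
tool_pos: [0.4909, 0.2007, 0.0888]
orientation: [180.0, 0.0, 11.1]
force: [0.2, 0.0, -0.7]
opening: 0.0549
gripper_force: 0.0
```

Emit:
{"name": "move_arm", "arguments": {
  "moves": [5.5, 0, 0, 0, 0, 0, 0, 0, 0, 0, 0, 0, 0, 0, 0, 0, 0, 0, 0, 0, 0, 0, 0, 0, 0, 0, 0, 0, 0, 0, 0, 0, 0, 0, 0, 0, 0, 0, 0, 0, 0, 0, 0, 0, 0, 0, 0, 0, 0]
}}

```text
clock: 9.1
tool_pos: [0.4909, 0.2009, 0.0901]
orientation: [-180.0, -0.1, 11.4]
force: [-0.8, -1.1, 3.7]
opening: 0.0296
gripper_force: 30.0
```

```bash
python3 -c "
from h import *
snap('side','4');o=ctrl.get_obs();print(o['tool_pos'],o['force'],o['moment'],o['opening'],o['gripper_force'])"
```

```text
[0.49087191 0.20094553 0.09011847] [ 0.53757119 -0.30306869  3.34591885] [-0.0688009   0.23350462  0.04233737] 0.029168024297534532 30.000073313713074
```

View pics/side_4.png

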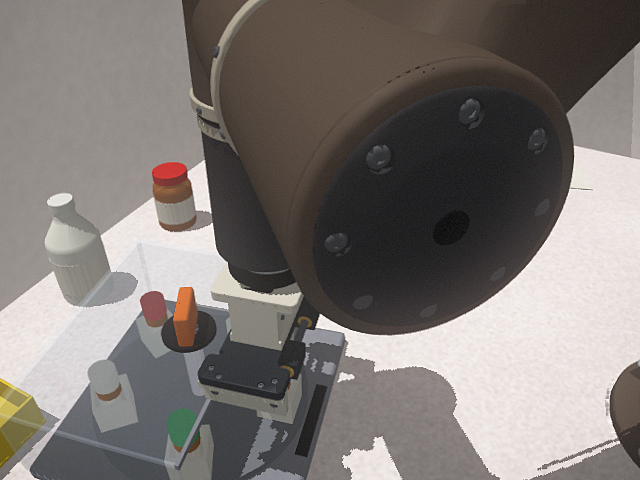

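The gripper holds the blue cap (opening 29 mm) at the front of the bay, body above the cover. I'll lift it.

Emit:
{"name": "move_arm", "arguments": {
  "moves": [0, 0, 0, -0.5, 0, 0, 0, 0, 0, 0, -1, 0, 0, 0, 0, 0, 0, -1.5, 0, 0, 0, 0, 0, 0, -1.5, 0, 0, 0, 0, 0, 0, -1.5, 0, 0, 0, 0, 0, 0, -2, 0, 0, 0, 0, 0, 0, -2, 0, 0, 0, 0, 0, 0, 0, 0, 0, 0]
}}

```text
clock: 9.95
tool_pos: [0.4919, 0.2015, 0.1931]
orientation: [-179.9, -0.3, 11.4]
force: [-0.2, -0.4, 0.1]
opening: 0.0295
gripper_force: 30.0
```

```bash
python3 - <<'E'
from meas import *
# adaptor refined from rim points of picture 0, both views: rim top z~.03
for n in("top","side"):
    Q=cloud(n,np.load(f"pics/{n}_0.npy")); k=(Q[:,:,2]>.026)&(Q[:,:,2]<.034)&(abs(Q[:,:,0]-.457)<.045)&(abs(Q[:,:,1]+.202)<.045)
    v,u=np.nonzero(k); w=onz(n,np.c_[u,v],.03)[:,:2].astype(np.float32); print(n,len(w),cv2.minAreaRect(w))
E
python3 plan.py 0.457 -0.202 0.22 -15 16 0
python3 -c "
from h import *
snap('top','5')"
```

```text
top 555 ((0.45584237575531006, -0.20333996415138245), (0.05672886595129967, 0.05798285827040672), 16.13349151611328)
side 386 ((0.4579770863056183, -0.19974857568740845), (0.05565266311168671, 0.06434567272663116), 16.0633487701416)
9.95 [0.4919 0.2015 0.1931] [-179.88   -0.28   11.38] [-0.2 -0.4  0.1] 0.0295
0.0, -0.71, 2.43, -0.18, -0.0, -0.0, 0.029,
0.0, -0.64, 2.45, -0.18, -0.0, -0.0, 0.029,
0.0, -0.57, 2.47, -0.18, -0.0, -0.0, 0.029,
0.0, -0.5, 2.48, -0.18, -0.0, -0.0, 0.029,
0.0, -0.42, 2.49, -0.18, -0.0, -0.0, 0.029,
0.0, -0.35, 2.51, -0.17, -0.0, -0.0, 0.029,
0.0, -0.28, 2.51, -0.18, -0.0, -0.0, 0.029,
0.0, -0.21, 2.52, -0.17, -0.0, -0.0, 0.029,
0.0, -0.13, 2.53, -0.18, -0.0, -0.0, 0.029,
0.0, -0.06, 2.53, -0.17, -0.001, -0.001, 0.028,
0.0, 0.01, 2.53, -0.17, -0.0, -0.0, 0.029,
0.0, 0.08, 2.53, -0.17, -0.001, -0.001, 0.028,
0.0, 0.16, 2.53, -0.17, -0.0, -0.0, 0.029,
0.0, 0.23, 2.52, -0.17, -0.001, -0.001, 0.028,
0.0, 0.3, 2.51, -0.17, -0.0, -0.0, 0.029,
0.0, 0.37, 2.5, -0.17, -0.001, -0.001, 0.028,
```

View pics/top_5.png

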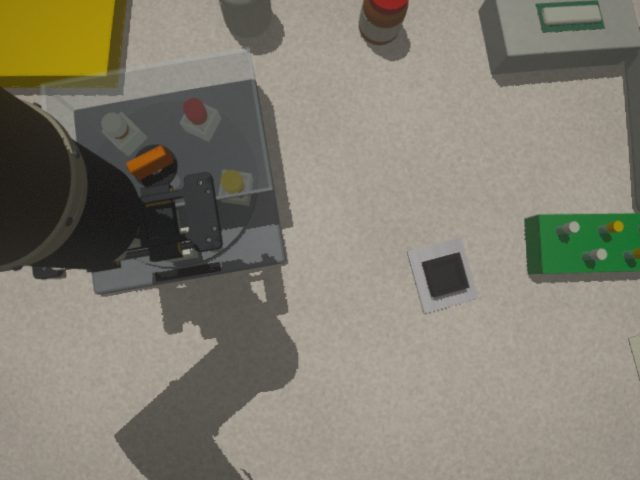

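Vial is held and lifted clear of the cup; the adaptor is still at (445,275). I'll carry it over.

Emit:
{"name": "move_arm", "arguments": {
  "moves": [0, -0.7, 2.4, -0.1, 0, 0, 0.029, 0, -0.65, 2.45, -0.1, 0, 0, 0.029, 0, -0.6, 2.5, -0.1, 0, 0, 0.029, 0, -0.5, 2.5, 0, 0, 0, 0.029, 0, -0.4, 2.5, 0, 0, 0, 0.029, 0, -0.35, 2.5, 0, 0, 0, 0.029, 0, -0.3, 2.5, 0, 0, 0, 0.029, 0, -0.2, 2.5, 0, 0, 0, 0.029]
}}

```text
clock: 10.8
tool_pos: [0.4721, -0.002, 0.1922]
orientation: [180.0, 0.1, -2.0]
force: [-0.4, 0.0, -0.9]
opening: 0.0292
gripper_force: 30.0
```

Emit:
{"name": "move_arm", "arguments": {
  "moves": [0, -0.15, 2.5, 0, 0, 0, 0.029, 0, -0.05, 2.5, 0, 0, 0, 0.029, 0, 0, 2.5, 0, 0, 0, 0.029, 0, 0.1, 2.5, 0, 0, 0, 0.029, 0, 0.15, 2.5, 0, 0, 0, 0.029, 0, 0.25, 2.5, 0, 0, 0, 0.029, 0, 0.3, 2.5, 0, 0, 0, 0.029, 0, 0.4, 2.5, 0, 0, 0, 0.029]
}}

```text
clock: 11.6
tool_pos: [0.4549, -0.2019, 0.1921]
orientation: [-180.0, 0.1, -15.3]
force: [0.5, 0.7, 0.5]
opening: 0.0299
gripper_force: 30.0
```

```bash
python3 -c "
from h import *
im,de=snap('side','6'); snap('top','6'); Q=cloud('top',np.load('pics/top_0.npy')); print('rack z max',np.nanpercentile(Q[205:285,520:640,2],99.5),Q[250,530])
o=ctrl.get_obs(); p=o['tool_pos']; Q=cloud('side',de); h=cv2.cvtColor(im,cv2.COLOR_RGB2HSV); m=(cv2.inRange(h,(112,120,40),(130,255,255))>0)&(np.hypot(Q[:,:,0]-p[0],Q[:,:,1]-p[1])<.05); print('blue',m.sum(),np.nanpercentile(Q[m][:,2],[2,98])-p[2])
m=(np.hypot(Q[:,:,0]-p[0],Q[:,:,1]-p[1])<.03)&(Q[:,:,2]<p[2]-.01)&(Q[:,:,2]>.05); q=Q[m]; print('below TCP',m.sum(),np.nanpercentile(q[:,2],[1,5,50])-p[2])
for a in (-.02,-.03,-.04,-.05,-.055):
  s=q[abs(q[:,2]-p[2]-a)<.003]
  if len(s): print(a,len(s),s.mean(0)-p)
"; python3 plan.py 0.4565 -0.2025 0.12 -15 5 0
```

```text
rack z max 0.09965498047695541 [ 0.49696801 -0.34266139  0.01649052]
blue 185 [-0.00242234  0.02248668]
below TCP 444 [-0.05441316 -0.05214288 -0.0322989 ]
-0.02 66 [-0.00303186  0.01205791 -0.0200115 ]
-0.03 68 [-0.00380144  0.0117757  -0.02997861]
-0.04 64 [-0.00355281  0.01137765 -0.03962812]
-0.05 61 [-0.00363867  0.01128715 -0.05000615]
-0.055 25 [-0.00235026  0.01185374 -0.05330344]
11.7 [ 0.4547 -0.2028  0.1919] [ 1.7998e+02  1.0000e-01 -1.5420e+01] [-0.9  0.3 -0.6] 0.0295
0.0, 0.03, -0.02, 1.44, 0.0, 0.0, -0.001,
0.0, 0.04, -0.02, 1.44, 0.0, 0.0, -0.002,
0.0, 0.03, -0.01, 1.44, 0.0, 0.001, -0.001,
0.0, 0.04, -0.02, 1.43, 0.0, 0.0, -0.002,
0.0, 0.03, -0.01, 1.44, 0.0, 0.001, -0.001,
```

View pics/side_6.png

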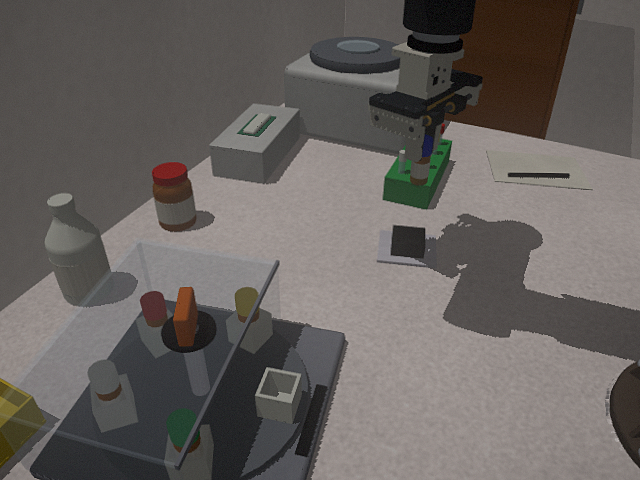

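The vial hangs upright in the gripper at (420,165), with its foot about 55 mm below the TCP, centred; the empty cup is at (278,395). I'll lower it.

Emit:
{"name": "move_arm", "arguments": {
  "moves": [0, 0.05, 0, 1.4, 0, 0, 0, 0, 0.05, 0, 1.4, 0, 0, 0, 0, 0.05, -0.05, 1.4, 0, 0, 0, 0, 0, 0, 1.4, 0, 0, 0, 0, 0, 0, 1.4, 0, 0, 0, 0, 0, 0, 1, 0, 0, 0, 0, 0, 0, 0.5, 0, 0, 0, 0, 0, 0, 0, 0, 0, 0]
}}

```text
clock: 12.5
tool_pos: [0.4568, -0.2006, 0.107]
orientation: [180.0, 0.1, -15.2]
force: [0.4, 0.1, -0.6]
opening: 0.0293
gripper_force: 30.0
```

```bash
python3 -c "
from h import *
im,de=snap('side','7'); snap('top','7')
o=ctrl.get_obs(); p=o['tool_pos']; print(p,o['force'])
for n in('side','top'):
  Q=cloud(n,np.load(f'pics/{n}_7.npy')); k=(abs(Q[:,:,2]-.03)<.004)&(abs(Q[:,:,0]-.457)<.045)&(abs(Q[:,:,1]+.202)<.045); w=Q[k][:,:2].astype(np.float32); print(n,len(w),cv2.minAreaRect(w) if len(w)>5 else '')
cv2.imwrite('pics/c7.png',cv2.resize(im[110:290,330:510],None,fx=3.3,fy=3.3,interpolation=cv2.INTER_CUBIC)[:,:,::-1])"
```

```text
[ 0.45752128 -0.20085215  0.10792596] [ 0.00518373  0.76621074 -0.39965844]
side 354 ((0.45833104848861694, -0.2013246715068817), (0.05574049800634384, 0.06060408800840378), 15.944784164428711)
top 0
```

View pics/c7.png

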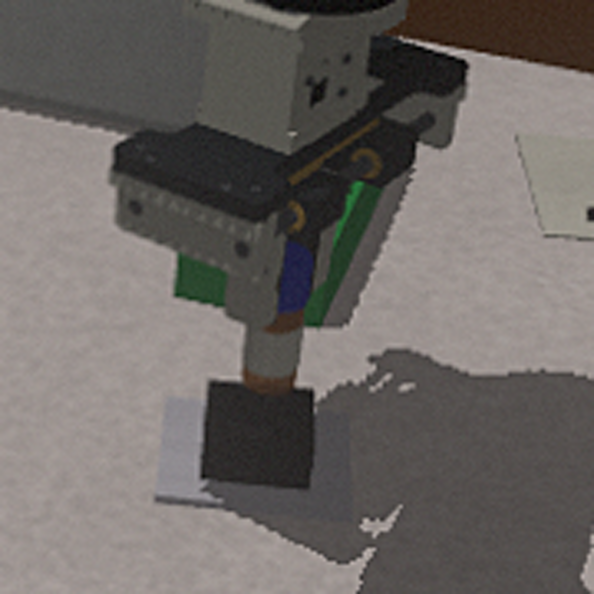

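Emit:
{"name": "move_arm", "arguments": {
  "moves": [0, 0, 0.1, 0.4, 0, 0, 0, 0, 0, 0, 0.7, 0, 0, 0, 0, 0, 0, 0.8, 0, 0, 0, 0, 0, 0, 0.8, 0, 0, 0, 0, 0, 0, 0.7, 0, 0, 0, 0, 0, 0, 0.4, 0, 0, 0, 0, 0, 0, 0.2, 0, 0, 0, 0, 0, 0, 0, 0, 0, 0]
}}

```text
clock: 13.4
tool_pos: [0.4569, -0.2018, 0.0673]
orientation: [180.0, 0.0, -15.2]
force: [-0.5, 0.5, -0.1]
opening: 0.0293
gripper_force: 30.0
```

Emit:
{"name": "move_arm", "arguments": {
  "moves": [0, 0, 0, 0.1, 0, 0, 0, 0, 0, 0, 0.1, 0, 0, 0, 0, 0, 0, 0, 0, 0, 0]
}}

```text
clock: 13.7
tool_pos: [0.457, -0.2018, 0.0656]
orientation: [-180.0, -0.0, -15.2]
force: [-0.5, -0.5, -0.3]
opening: 0.0295
gripper_force: 30.0
```

Emit:
{"name": "move_arm", "arguments": {
  "moves": [0, 0, 0, 0.1, 0, 0, 0, 0, 0, 0, 0.1, 0, 0, 0, 0, 0, 0, 0.05, 0, 0, 0, 0, 0, 0, 0, 0, 0, 0]
}}

```text
clock: 14.1
tool_pos: [0.4569, -0.2018, 0.063]
orientation: [180.0, 0.0, -15.2]
force: [-0.1, 0.6, -0.4]
opening: 0.0295
gripper_force: 30.0
```

Emit:
{"name": "move_arm", "arguments": {
  "moves": [0, 0, 0, 0.05, 0, 0, 0, 0, 0, 0, 0.05, 0, 0, 0, 0, 0, 0, 0, 0, 0, 0]
}}

```text
clock: 14.4
tool_pos: [0.457, -0.2018, 0.062]
orientation: [180.0, 0.0, -15.2]
force: [-0.4, 0.7, 0.0]
opening: 0.0292
gripper_force: 30.0
```

Emit:
{"name": "move_arm", "arguments": {
  "moves": [0, 0, 0, 0.05, 0, 0, 0, 0, 0, 0, 0, 0, 0, 0]
}}

```text
clock: 14.6
tool_pos: [0.457, -0.2018, 0.0615]
orientation: [180.0, 0.0, -15.2]
force: [-0.1, 0.6, -1.0]
opening: 0.0294
gripper_force: 30.0
```

Emit:
{"name": "move_arm", "arguments": {
  "moves": [0, 0, 0, 0.05, 0, 0, 0, 0, 0, 0, 0, 0, 0, 0]
}}

```text
clock: 14.8
tool_pos: [0.4571, -0.2019, 0.0612]
orientation: [180.0, -0.0, -15.2]
force: [-0.1, -0.7, 0.9]
opening: 0.0293
gripper_force: 30.0
```

Emit:
{"name": "move_arm", "arguments": {
  "moves": [0, 0, 0, 0.05, 0, 0, 0, 0, 0, 0, 0, 0, 0, 0]
}}

```text
clock: 15.0
tool_pos: [0.4574, -0.202, 0.0611]
orientation: [180.0, -0.1, -15.2]
force: [-1.2, -0.4, 5.3]
opening: 0.0292
gripper_force: 30.0
```

Floor contact at 0.061 m as predicted (5 N). I'll release and go straight up.

Emit:
{"name": "move_arm", "arguments": {
  "moves": [3.4, 0, 0, 0, 0, 0, 0, 3.4, 0, 0, 0, 0, 0, 0, 5, 0, 0, 0, 0, 0, 0, 5, 0, 0, 0, 0, 0, 0, 5, 0, 0, -0.5, 0, 0, 0, 5, 0, 0, -1, 0, 0, 0, 5, 0, 0, -1.5, 0, 0, 0, 5, 0, 0, -2, 0, 0, 0]
}}

```text
clock: 15.8
tool_pos: [0.4566, -0.2018, 0.1113]
orientation: [180.0, 0.1, -15.2]
force: [1.3, -0.7, -0.1]
opening: 0.05
gripper_force: 0.0
```

Emit:
{"name": "move_arm", "arguments": {
  "moves": [5, 0, 0, -3, 0, 0, 0, 5, 0, 0, -3, 0, 0, 0, 5, 0, 0, -3, 0, 0, 0, 5, -2, -3, 0, 0, 0, 0, 5, -2, -4, 0, 0, 0, 0, 5, 0, -4, 0, 0, 0, 0, 5, 0, -4, 0, 0, 0, 0, 5, 0, 0, 0, 0, 0, 0]
}}

```text
clock: 16.6
tool_pos: [0.4591, -0.0433, 0.2019]
orientation: [-179.9, -0.1, -15.0]
force: [-0.3, -0.3, 0.1]
opening: 0.0502
gripper_force: 0.0
```

```bash
python3 -c "
from h import *
im,de=snap('side','8'); im2,de2=snap('top','8')
for n,i,d in(('side',im,de),('top',im2,de2)):
  Q=cloud(n,d); h=cv2.cvtColor(i,cv2.COLOR_RGB2HSV); k=(np.hypot(Q[:,:,0]-.457,Q[:,:,1]+.202)<.04)&(Q[:,:,2]>.04); print(n,k.sum(),np.nanpercentile(Q[k][:,2],[50,98]) if k.any() else '')
  t=k&(abs(Q[:,:,2]-.081)<.004)
  if t.sum()>20: print(cv2.minEnclosingCircle(Q[t][:,:2].astype(np.float32)))
cv2.imwrite('pics/c8.png',np.hstack([cv2.resize(a,(400,400),interpolation=cv2.INTER_CUBIC) for a in(im[160:280,350:470],im2[215:335,385:505])])[:,:,::-1])"
```

```text
side 500 [0.06920196 0.08316826]
((0.45615154504776, -0.201686829328537), 0.01626734249293804)
top 0
```

View pics/c8.png

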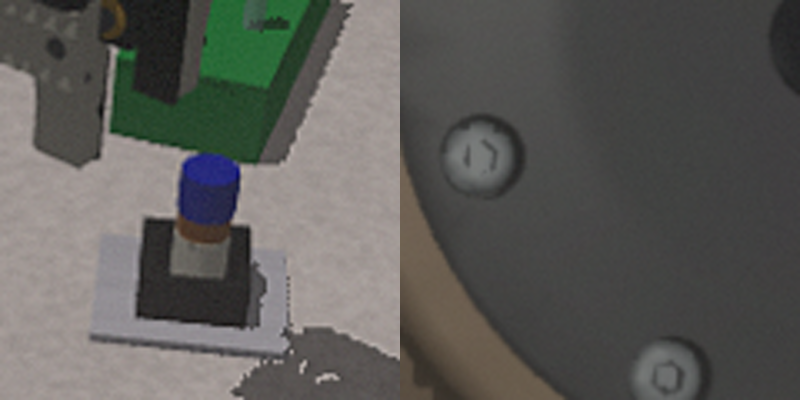

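The vial stands upright in the pocket. Its cap top measures about 81 mm, so the foot is on the 6 mm floor, centred at (0.456, -0.202), and the arm is clear. I'll hand in.

```bash
python3 -c "
from plant import ctrl; print(ctrl.close_job())"
```

```text
the job is handed in; nothing more can be done
None
```

The job is handed in at about 17 s: the store was turned until the blue-capped vial stood in the open bay, and the vial now stands upright on the floor of the adaptor pocket with the arm clear. The judge returned no verdict.

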